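Roll the conveyor roller to the index line and chock it

TASK

Get the steel roller ready for checking: roll it along the metal bed by pushing only on its upper half, without gripping or lifting it, until it lies still by itself with its axle square over the black index line. Only then slide both black chocks along the bed until each is up against the roller, leaving the roller on the line. Do not disturb the other things on the desk.

Things in the scene. Friction and masses are not known exactly. Their poses are not given: they have to be found in the camera images.
- roller_center (a point): Centre of the roller, on its axis half-way along: plain polished steel cylinder lying on the bed, 64 mm in diameter, 120 mm long, with a 12 mm thick, 12 mm long axle stub at each end; about 0.45 kg. 44 mm above the desk. x runs along the axle, across the bed; y and z turn as it rolls. Slippery to a finger (friction about 0.25); rolls freely with slight resistance, so coasts a few mm.
- roller: The same roller (origin at the same point, same axes).
- index_line (a point): Middle of the index line, over which the axle must end: a thin black line across the bed's top between two dark steel clips on its long edges (clips 5 mm above the bed). The point is on the bed's top, 12 mm above the desk. x along the line, across the bed; y along the bed, towards the left chock. The roller starts 60 to 140 mm from the line, on either side.
- bed: The bed: fixed flat aluminium plate 170 mm (x, across) by 420 mm (y, along) by 12 mm thick, with two dark guide slots. Origin at the middle of its underside, on the desk top; its y axis is the direction in which the roller rolls and the chocks slide.
- chock_left_toe (a point): Toe (front lower edge, mid-width, on the bed's top) of the left chock, the black plastic stop at the bed's +y end, guided along the bed. 70 mm wide, 44 mm from toe to back; front face rises at 55 degrees to 28 mm. It slides along the bed's -y with about 2 N friction and stays where left. Axes as the bed's. When it touches the roller, the toe is 18 mm along the bed from the roller's axis.
- chock_right_toe (a point): The same for the right chock, the one at the bed's -y end, which faces and slides to the bed's +y.
- chock_left_plate (a point): Middle of the back of the left chock's upright push plate, 44 mm behind its toe and 30 mm above the bed: push here towards the roller. Plate 70 mm wide, 6 mm thick, top 46 mm above the bed. Axes as the bed's.
- chock_right_plate (a point): The same for the right chock.
- multimeter: Bystander: pocket multimeter, 127x69x40 mm, lying left of the bed; origin at its underside.
- note_cube: Bystander: block of notes, 76x76x29 mm, left of the bed; origin at its underside.
- pliers: Bystander: cutters with red handles, 122 mm long, 10 mm high, lying along the bed's near edge; origin at their underside.
- tape_roll: Bystander: roll of tape lying flat, 70 mm across, 17 mm high, at the right near the robot; origin at its underside.
- circuit_board: Bystander: populated circuit board, 60x85x15 mm, at the left near the robot; origin at its underside.

How it is judged:
By the outcome, as a careful person would: the job done as asked, in the order asked, and still so for the second after the job is handed in, with the robot touching nothing.
It also fails if it takes over 69 s, if anything falls off the work surface, if the arm or the gripper's body presses on something with over 40 N, if the wrist force passes 120 N, or if a joint passes its speed limit or range.

ROBOT

A 6-joint arm with a two-finger parallel gripper is mounted at the origin on a cart in front of the work surface, level with it; the furniture and walls round the work are solid. World frame = base frame: x ahead of the robot, y to its left, z up, the work surface at z = 0. Lengths are in m, angles in rad, forces in N, time in s.
With the tool pointing down it reaches from about 0.25 to 0.775 m from the base axis. Payload 4 kg.
Tool frame: the origin (TCP) lies on the centre line of the jaws, within the pads' length; the fingertips stand 14 mm ahead of it and the grasp point (between the pads) lies 5 mm behind it (robot.tcp_to_tips is the distance from the TCP to the fingertips, in m); z points along the fingers, y is the line along which they close (so a half turn about z gives the same grasp; the last joint's range is limited). The gripper opens to 94 mm and grips with 3 to 60 N. Pads are 16 mm wide; open, the fingers measure 119 mm over their backs; the gripper's body (75 mm by 177 mm) begins 78 mm behind the grasp point.
Start: joints at [-1.373, 0.087, 1.371, -0, 1.684, -0.103], TCP at [0.163, -0.525, 0.199] pointing down, gripper open.
Joint ranges: [-3.1, 3.1], [-0.76, 2.03], [0.27, 2.55], [-1.08, 4.22], [0.17, 2.65], [-2.57, 2.57]. Speed limits (rad/s): [2.79, 2.79, 3.14, 3.14, 3.14, 3.14].

INTERFACE

Orientations are given as [roll, pitch, yaw] about the fixed x, y, z axes, in that order (R = Rz(yaw) Ry(pitch) Rx(roll)).
In Python, from bench import robot gives the robot as it stands.
- The arm moves only by the tool carry_out, never from a script. Its argument "increments" is a list of rows, each a list of 3 entries, a list of its own where there are three numbers: the closure in counts, from 0 (fully open) to 255 (shut), then the shift along the tool's x, y, z in mm, then the turn about the tool's z in degrees. In form: [[fingers, [dx, dy, dz], twist], ...]. A call has 1 to 8 rows; each row shifts and turns the commanded pose from where the row before left it, along the tool's axes as they then stand; what a row does not reach is not made up. A row lasts 1/10 s, in which the tool goes at most 50 mm and 8.59 degrees, less where a joint would pass 70% of its speed; a pose out of reach is approached as far as the arm can. A call with a gripper value outside its range is refused whole. The fingers move at their own pace and stop on an object; the grip force is fixed at half the most. Time passes only in rows, so rows that do not move let the fingers close. It gives the time, the measured TCP pose, the force, the opening and the grip force at its end, in the units of the state.
- robot.get_obs(): the state, without advancing time (a new reading comes with each control period).
- robot.snapshot(name): name is "side" or "top" or "wrist"; returns the picture (384x512x3 uint8, blue, green, red); there is no depth.
- robot.get_calibration(name): a dict with "vfov" (degrees; the focal length in pixels is half the picture's height over the tangent of half this angle, whatever the lens; pixels are square), "cx", "cy" (the principal point, pixels), "k1" (the pictures are not rectified: a ray, as slopes to the right and down, at radius r is drawn at 1 + k1 r^2 times it, then the intrinsics apply), "T" (4x4, takes a point from camera to world coordinates). Camera axes: x right, y down, z forward; pixel columns grow to the right and rows downward; lengths in m; the calibration is good to about 2 mm. A picture is of the moment at which its call begins: read the wrist's pose just before it. get_calibration takes no time and is no camera call; for the wrist camera it gives the pose at the moment of the call.
- robot.close_job(): hands the job in; it is judged then, once.
The state is a dict: "time": time; "joint_positions": joint angles; "qvel": joint speeds; "joint_torque": joint torques, N m; "tool_pos": TCP position; "ee_rot": TCP orientation; "wrist_force": force on the tool from outside, world axes, zero at the start; "wrist_torque": the same for the moment, N m; "width": finger opening in m; "finger_force": force on a finger pad.
Only numpy, scipy, OpenCV 4.12 (cv2) and the standard library are available. Lean on these libraries where they do the work, as an engineer would, in place of code of your own. Each camera call takes 0.05 s, during which the arm holds its last target. There are 200 camera calls.

## Working session

There is one attempt and no reset: what is moved stays moved. The work goes in short steps, Python scripts to look and compute and a tool call to move; the robot and the scene stay as the last step left them, time stands still between calls to the robot, and variables do not carry over. Pictures are saved under pics/ and viewed, at most 10 in all, crops included, and the job is handed in when it is done.

Besides the shell and the picture viewer there is one more tool, called after "Emit:" as name([rows], argument=value, ...), one row to a line, values as JSON. carry_out: Moves the arm, as the interface text tells. Its arguments: {"type":"object","properties":{"increments":{"type":"array","items":{"type":"array"}}},"required":["increments"]}

```bash
mkdir -p pics; ls
python3 - <<'E'
from bench import robot
import cv2,numpy as np
for n in("top","side"):
    cv2.imwrite(f"pics/{n}0.png",robot.snapshot(n)); c=robot.get_calibration(n); print(n,c)
print(robot.get_obs())
E
```

```text
pics
top {'vfov': 55.23819362225688, 'cx': 252.14929020669976, 'cy': 194.04238294195844, 'k1': -0.01782537747627362, 'T': array([[ 0.00263535, -0.98739469,  0.15825546,  0.35505916],
       [-0.99946836, -0.00774365, -0.03167084,  0.10320796],
       [ 0.0324971 , -0.15808786, -0.98689015,  1.08809371],
       [ 0.        ,  0.        ,  0.        ,  1.        ]])}
side {'vfov': 49.803016720904246, 'cx': 262.1222383500655, 'cy': 190.89729591635694, 'k1': -0.12713259434040294, 'T': array([[-0.99977655, -0.00526164, -0.02047355,  0.57228966],
       [ 0.01633174,  0.42265679, -0.90614266,  1.47652354],
       [ 0.01342108, -0.90627455, -0.42247641,  0.68933659],
       [ 0.        ,  0.        ,  0.        ,  1.        ]])}
{'time': 0.1, 'joint_positions': array([-1.37311138e+00,  8.78810699e-02,  1.37206403e+00,  1.61182409e-06,
        1.68360350e+00, -1.03113684e-01]), 'qvel': array([-0.00104745, -0.00084904, -0.00348758, -0.00065198, -0.00288662,
        0.00175546]), 'joint_torque': array([ 1.91148843e-03, -3.41252017e+01, -3.03301764e+01,  7.19829462e-02,
        3.04636604e-02, -8.78361652e-05]), 'tool_pos': array([ 0.16284677, -0.52481991,  0.19794108]), 'ee_rot': array([-3.13964726e+00, -2.02920544e-04,  3.00798614e-01]), 'wrist_force': array([-0.97913452,  0.12052737,  0.31527479]), 'wrist_torque': array([ 0.02429044,  0.00131142, -0.03723506]), 'finger_force': 0.0, 'width': 0.09407568546683284}
```

View pics/top0.png

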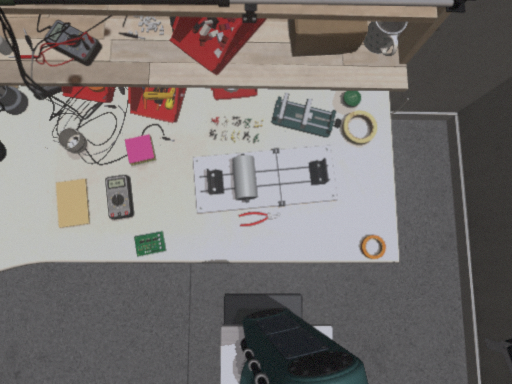

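View pics/side0.png

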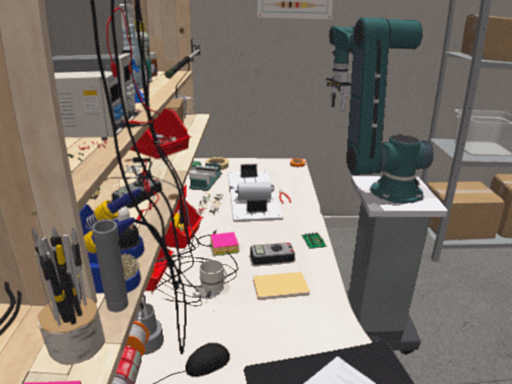

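The top view shows the bed spanning about (193,147) to (338,212), with the roller at (244,177) and the index line running from (276,150) to (282,204). The left chock is at (214,182) and the right one at (319,172). The side view only confirms this layout. Next I'll enlarge the bed area.

```bash
cat > h.py <<'E'
from bench import robot
import cv2,numpy as np
def K(c):
    f=192/np.tan(np.radians(c['vfov']/2)); return f
def px2w(c,u,v,z):
    f=K(c); d=np.array([(u-c['cx'])/f,(v-c['cy'])/f]); s=d.copy()
    for _ in range(20): s=d/(1+c['k1']*(s@s))
    T=c['T']; r=T[:3,:3]@np.array([s[0],s[1],1]); o=T[:3,3]
    return o+r*(z-o[2])/r[2]
def w2px(c,p):
    T=c['T']; q=T[:3,:3].T@(np.array(p)-T[:3,3]); s=q[:2]/q[2]; s=s*(1+c['k1']*(s@s)); f=K(c)
    return np.array([c['cx'],c['cy']])+f*s
def crop(im,u0,v0,w,h,k,name):
    cv2.imwrite(f"pics/{name}.png",cv2.resize(im[v0:v0+h,u0:u0+w],None,fx=k,fy=k,interpolation=cv2.INTER_CUBIC))
E
python3 -c "
from h import *
crop(cv2.imread('pics/top0.png'),186,136,160,100,5,'top0c')"
```

```text
(no output)
```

View pics/top0c.png

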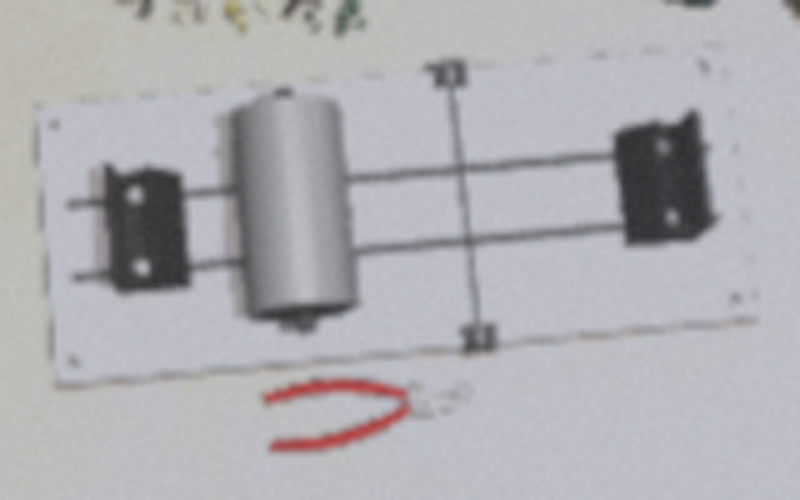

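The crop shows the line from (452,90) to (477,325), and the guide slots from (70,205) to (615,155) and (75,278) to (620,227). The axle stubs are at (283,93) and (300,325). The left toe edge runs (182,172)–(187,288) and the right one (615,135)–(627,243).

Run:
```python
from h import *
c=robot.get_calibration("top")
W=lambda x,y,z:px2w(c,186+(x+.5)/5-.5,136+(y+.5)/5-.5,z)
m=dict(lineT=(452,90,.012),lineB=(477,325,.012),s1a=(70,205,.012),s1b=(615,155,.012),s2a=(75,278,.012),s2b=(620,227,.012),
 axT=(283,93,.044),axB=(300,325,.044),rl=(234+(-0),200,.044),lt1=(182,172,.012),lt2=(187,288,.012),rt1=(615,135,.012),rt2=(627,243,.012),
 c1=(37,105,.012),c2=(57,385,.012),c3=(757,321,.012),RL=(240,205,.044),RR=(350,195,.044))
P={k:W(*v) for k,v in m.items()}
for k,p in P.items(): print(k,p.round(4))
yd=(P['s1a']-P['s1b'])+(P['s2a']-P['s2b']); yd/=np.linalg.norm(yd); xd=np.array([yd[1],-yd[0],0])
print('ydir',yd,'yaw',np.degrees(np.arctan2(xd[1],xd[0])))
l=P['lineB']-P['lineT'];print('line yaw',np.degrees(np.arctan2(-l[1],-l[0])))
a=P['axB']-P['axT'];print('axle yaw',np.degrees(np.arctan2(-a[1],-a[0])),np.linalg.norm(a))
L=(P['lineT']+P['lineB'])/2
for k,p in P.items(): print(k,'along',((p-L)@yd*1000).round(1),'across',((p-L)@xd*1000).round(1))
print(L, robot.get_calibration("wrist"))
```

```text
lineT [ 0.6524 -0.0034  0.012 ]
lineB [ 0.5086 -0.0171  0.012 ]
s1a [0.5791 0.2256 0.012 ]
s1b [ 0.613  -0.1019  0.012 ]
s2a [0.5349 0.2215 0.012 ]
s2b [ 0.5687 -0.104   0.012 ]
axT [0.6406 0.0992 0.044 ]
axB [0.5033 0.0885 0.044 ]
rl [0.5762 0.1272 0.044 ]
lt1 [0.5998 0.1592 0.012 ]
lt2 [0.5295 0.1552 0.012 ]
rt1 [ 0.6254 -0.1022  0.012 ]
rt2 [ 0.5589 -0.108   0.012 ]
c1 [0.6402 0.2469 0.012 ]
c2 [0.4712 0.2304 0.012 ]
c3 [ 0.5122 -0.1852  0.012 ]
RL [0.5733 0.1237 0.044 ]
RR [0.5798 0.0598 0.044 ]
ydir [-0.10311175  0.99466978  0.        ] yaw 5.918386988112093
line yaw 5.471829384264333
axle yaw 4.465137069762889 0.13772646727190171
lineT along -0.6 across 72.2
lineB along 0.6 across -72.2
s1a along 234.7 across 22.9
s1b along -94.5 across 22.9
s2a along 235.2 across -21.4
s2b along -92.0 across -21.4
axT along 102.7 across 71.1
axB along 106.2 across -66.6
rl along 137.1 across 10.0
lt1 along 166.6 across 36.7
lt2 along 169.8 across -33.7
rt1 along -96.1 across 35.3
rt2 along -95.0 across -31.5
c1 along 249.6 across 86.0
c2 along 250.7 across -83.9
c3 along -166.9 across -86.0
RL along 133.9 across 6.7
RR along 69.7 across 6.6
[ 0.58047179 -0.01024567  0.012     ] {'vfov': 58.778016811203806, 'cx': 250.6751232582154, 'cy': 194.74813140617044, 'k1': -0.02128679832683488, 'T': array([[ 2.96546350e-01, -9.21030348e-01, -2.52514080e-01,
         2.36056521e-01],
       [-9.55017958e-01, -2.86263869e-01, -7.74189659e-02,
        -5.01968614e-01],
       [-9.80440287e-04,  2.64113792e-01, -9.64491028e-01,
         3.84095613e-01],
       [ 0.00000000e+00,  0.00000000e+00,  0.00000000e+00,
         1.00000000e+00]])}
```

```bash
cat >> h.py <<'E'
YAW=np.radians(5.7); L=np.array([.5805,-.0102,0])
xd=np.array([np.cos(YAW),np.sin(YAW),0]); yd=np.array([-np.sin(YAW),np.cos(YAW),0])
def pose():
    o=robot.get_obs(); p=o['tool_pos']-L
    return o,np.array([p@xd,p@yd,p[2]])*1000
def plan(across,along,z,n,twist_to=95.7):
    o=robot.get_obs(); y=o['ee_rot'][2]; t=np.radians(twist_to)
    tgt=L+xd*across/1e3+yd*along/1e3; tgt[2]=z/1e3
    d=(tgt-o['tool_pos'])/n; rows=[]
    for i in range(n):
        tw=(t-o['ee_rot'][2])/n; a=y+i*tw
        rows.append(((d@[np.cos(a),np.sin(a),0]*1e3).round(1),(d@[np.sin(a),-np.cos(a),0]*1e3).round(1),(-d[2]*1e3).round(1),-np.degrees(tw).round(2)))
    return rows
E
python3 -c "
from h import *
print(*plan(2,158,200,24),sep='\n')"
```

```text
(np.float64(24.4), np.float64(-21.8), np.float64(-0.1), np.float64(-3.27))
(np.float64(25.6), np.float64(-20.3), np.float64(-0.1), np.float64(-3.27))
(np.float64(26.7), np.float64(-18.8), np.float64(-0.1), np.float64(-3.27))
(np.float64(27.7), np.float64(-17.3), np.float64(-0.1), np.float64(-3.27))
(np.float64(28.7), np.float64(-15.7), np.float64(-0.1), np.float64(-3.27))
(np.float64(29.5), np.float64(-14.0), np.float64(-0.1), np.float64(-3.27))
(np.float64(30.3), np.float64(-12.3), np.float64(-0.1), np.float64(-3.27))
(np.float64(30.9), np.float64(-10.6), np.float64(-0.1), np.float64(-3.27))
(np.float64(31.5), np.float64(-8.8), np.float64(-0.1), np.float64(-3.27))
(np.float64(31.9), np.float64(-7.0), np.float64(-0.1), np.float64(-3.27))
(np.float64(32.3), np.float64(-5.1), np.float64(-0.1), np.float64(-3.27))
(np.float64(32.5), np.float64(-3.3), np.float64(-0.1), np.float64(-3.27))
(np.float64(32.6), np.float64(-1.4), np.float64(-0.1), np.float64(-3.27))
(np.float64(32.7), np.float64(0.4), np.float64(-0.1), np.float64(-3.27))
(np.float64(32.6), np.float64(2.3), np.float64(-0.1), np.float64(-3.27))
(np.float64(32.4), np.float64(4.1), np.float64(-0.1), np.float64(-3.27))
(np.float64(32.1), np.float64(6.0), np.float64(-0.1), np.float64(-3.27))
(np.float64(31.7), np.float64(7.8), np.float64(-0.1), np.float64(-3.27))
(np.float64(31.2), np.float64(9.6), np.float64(-0.1), np.float64(-3.27))
(np.float64(30.6), np.float64(11.4), np.float64(-0.1), np.float64(-3.27))
(np.float64(29.9), np.float64(13.1), np.float64(-0.1), np.float64(-3.27))
(np.float64(29.1), np.float64(14.8), np.float64(-0.1), np.float64(-3.27))
(np.float64(28.2), np.float64(16.4), np.float64(-0.1), np.float64(-3.27))
(np.float64(27.3), np.float64(18.0), np.float64(-0.1), np.float64(-3.27))
```

Emit:
carry_out([
  [0,[24,-22,0],-3.3],
  [0,[26,-20,0],-3.3],
  [0,[27,-19,0],-3.3],
  [0,[28,-17,0],-3.3],
  [0,[29,-16,0],-3.3],
  [0,[30,-14,0],-3.3],
  [0,[30,-12,0],-3.3],
  [0,[31,-11,0],-3.3],
])

```text
time: 0.9
tool_pos: [0.2985, -0.2989, 0.1985]
ee_rot: [-3.141, -0.0, 0.764]
wrist_force: [0.8, 0.2, -0.6]
width: 0.0942
finger_force: 0.0
```

Emit:
carry_out([
  [0,[32,-9,0],-3.3],
  [0,[32,-7,0],-3.3],
  [0,[32,-5,0],-3.3],
  [0,[32,-3,0],-3.3],
  [0,[33,-1,0],-3.3],
  [0,[33,0,0],-3.3],
  [0,[33,2,0],-3.3],
  [0,[32,4,0],-3.3],
])

```text
time: 1.7
tool_pos: [0.4318, -0.0735, 0.1985]
ee_rot: [-3.141, 0.0, 1.225]
wrist_force: [0.8, -0.7, 0.3]
width: 0.094
finger_force: 0.0
```

Emit:
carry_out([
  [50,[32,6,0],-3.3],
  [50,[32,8,0],-3.3],
  [50,[31,10,0],-3.3],
  [50,[31,11,0],-3.3],
  [50,[30,13,0],-3.3],
  [50,[29,15,0],-3.3],
  [50,[28,16,0],-3.3],
  [50,[20,14,0],-2],
])

```text
time: 2.5
tool_pos: [0.5605, 0.1446, 0.198]
ee_rot: [-3.14, -0.0, 1.663]
wrist_force: [-0.0, -0.0, 0.1]
width: 0.0757
finger_force: 0.0
```

```bash
python3 -c "
from h import *
o,p=pose();print(o['time'],p,o['ee_rot'],o['width']);print(*plan(2,158,100,4),sep='\n')
im=robot.snapshot('wrist');cv2.imwrite('pics/w1.png',im)
c=robot.get_calibration('wrist')
np.save('w1c.npy',c,allow_pickle=True)"
```

```text
2.5 [ -4.50881081 156.02422359 198.00880295] [-3.14013768e+00 -1.01379166e-04  1.66342971e+00] 0.07573545970663959
(np.float64(0.5), np.float64(1.6), np.float64(24.5), np.float64(-0.1))
(np.float64(0.5), np.float64(1.6), np.float64(24.5), np.float64(-0.1))
(np.float64(0.5), np.float64(1.6), np.float64(24.5), np.float64(-0.1))
(np.float64(0.5), np.float64(1.6), np.float64(24.5), np.float64(-0.1))
```

View pics/w1.png

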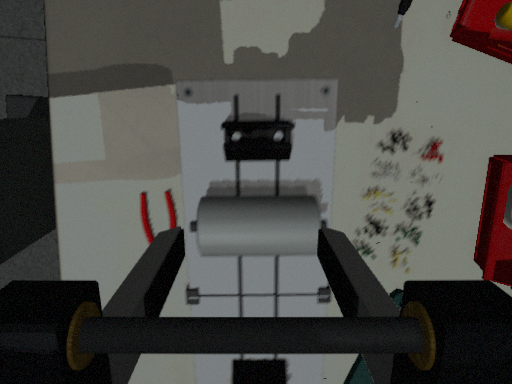

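In the wrist view, the left chock is at the top (toe edge at y≈159, x 225–291). The roller stubs are at (194,227) and (323,226), the line runs from (198,295) to (318,294), and the slots are at x≈236–240 and 277–278.

```bash
cat >> h.py <<'E'
def ba(c,u,v,z):  # bed coords (across,along) mm
    p=px2w(c,u,v,z)-L; return np.array([p@xd,p@yd])*1e3
E
python3 -c "
from h import *
c=np.load('w1c.npy',allow_pickle=True).item()
for n,u,v,z in [('l1',198,295,.012),('l2',318,294,.012),('a1',194,227,.044),('a2',323,226,.044),('r1',258,195,.05),('r2',258,256,.05),('toeL',225,159,.012),('toeR',291,159,.012),('s1t',236,95,.012),('s1b',240.5,310,.012),('s2t',278,95,.012),('s2b',276.5,310,.012)]: print(n,ba(c,u,v,z).round(1))
"
```

```text
l1 [-68.7   6.4]
l2 [79.   7.2]
a1 [-63.6 107.6]
a2 [ 73.3 108.2]
r1 [  4.1 144.2]
r2 [ 4.3 76.7]
toeL [-31.4 175. ]
toeR [ 41.1 174.7]
s1t [-18.4 242.6]
s1b [-16.6 -14.9]
s2t [ 25.7 242.4]
s2b [ 28.3 -15.1]
```

Emit:
carry_out([
  [50,[0,3,25],0],
  [50,[0,3,25],0],
  [50,[0,0,25],0],
  [50,[0,0,25],0],
  [50,[0,0,15],0],
  [50,[0,0,10],0],
  [50,[0,0,3],0],
  [50,[0,0,0],0],
])

```text
time: 3.35
tool_pos: [0.5665, 0.1433, 0.0713]
ee_rot: [3.141, 0.0, 1.66]
wrist_force: [-1.2, -0.6, 0.3]
width: 0.0754
finger_force: 0.0
```

Emit:
carry_out([
  [50,[-3,0,0],0],
  [50,[-3,0,0],0],
  [50,[-3,0,0],0],
  [50,[-3,0,0],0],
  [50,[-4,0,0],0],
  [50,[-5,0,0],0],
  [50,[-5,0,0],0],
  [50,[-5,0,0],0],
])

```text
time: 4.15
tool_pos: [0.5691, 0.112, 0.0709]
ee_rot: [-3.141, 0.0, 1.66]
wrist_force: [0.6, 0.5, 0.4]
width: 0.0755
finger_force: 0.0
```

Emit:
carry_out([
  [50,[-5,0,0],0],
  [50,[-5,0,0],0],
  [50,[-5,0,0],0],
  [50,[-5,0,0],0],
  [50,[-5,0,0],0],
  [50,[-4,0,0],0],
  [50,[-3,0,0],0],
  [50,[-2,0,0],0],
])

```text
time: 4.95
tool_pos: [0.5721, 0.0784, 0.0709]
ee_rot: [-3.142, 0.0, 1.66]
wrist_force: [0.2, 0.1, 1.0]
width: 0.0756
finger_force: 0.0
```

Emit:
carry_out([
  [50,[0,0,0],0],
  [50,[0,0,0],0],
  [50,[0,0,0],0],
  [50,[0,0,0],0],
  [50,[0,0,0],0],
])

```text
time: 5.45
tool_pos: [0.5721, 0.0788, 0.0709]
ee_rot: [-3.142, 0.0, 1.661]
wrist_force: [-0.2, 0.1, -0.3]
width: 0.0756
finger_force: 0.0
```

```bash
python3 -c "
from h import *
o,p=pose();print(o['time'],p,o['ee_rot'])
np.save('w2c.npy',robot.get_calibration('wrist'),allow_pickle=True)
a=robot.snapshot('wrist'); t=robot.snapshot('top')
cv2.imwrite('pics/w2.png',a);cv2.imwrite('pics/t2.png',t)
A=cv2.resize(t[136:226,196:346],(750,450),interpolation=3)
cv2.imwrite('pics/t2c.png',A)"
```

```text
5.45 [ 0.45075032 89.3993059  70.94019048] [-3.14159178e+00  1.57366031e-05  1.66060978e+00]
```

View pics/w2.png

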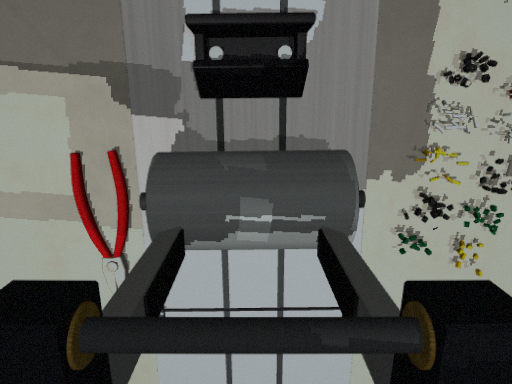

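```bash
python3 -c "
from h import *
c=np.load('w2c.npy',allow_pickle=True).item()
for n,u,v,z in [('l1',165,310,.012),('l2',345,309,.012),('a1',143,201,.044),('a2',363,199.5,.044),('toeL',197,97,.012),('toeR',306,97,.012)]: print(n,ba(c,u,v,z).round(1))
print(c['T'])
o=robot.get_obs()
print(w2px(c,o['tool_pos']),w2px(c,o['tool_pos']-[0,0,.014]))
"
```

```text
l1 [-71.3   1.2]
l2 [77.3  0.7]
a1 [-69.9 104.5]
a2 [ 73.7 104.1]
toeL [-36.1 169.8]
toeR [ 39.4 169.1]
[[ 9.95942598e-01  8.67218648e-02  2.40345385e-02  5.64924215e-01]
 [ 8.99906204e-02 -9.60269723e-01 -2.64166136e-01  1.55750212e-01]
 [ 1.70659695e-04  2.65257191e-01 -9.64177677e-01  2.57100694e-01]
 [ 0.00000000e+00  0.00000000e+00  0.00000000e+00  1.00000000e+00]]
[250.96074332 237.74830268] [250.93890273 229.10588211]
```

View pics/t2c.png

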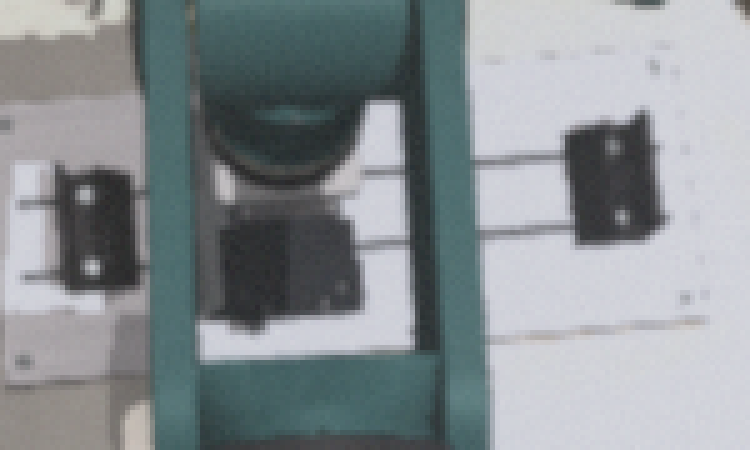

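```bash
python3 -c "
from h import *
print(robot.tcp_to_tips,[a for a in dir(robot) if a[0]!='_'])
o=robot.get_obs();print(o['joint_positions'],o['tool_pos'],o['width'])
crop(cv2.imread('pics/w2.png'),130,140,250,130,3,'w2c')"
```

```text
0.014 ['IKError', 'close_job', 'get_calibration', 'get_obs', 'snapshot', 'tcp_to_tips']
[ 3.85973701e-02  2.06216528e-01  1.49321855e+00 -9.09348689e-05
  1.44213346e+00 -5.10868469e-02] [0.57208628 0.07870195 0.07096743] 0.0756340346032555
```

View pics/w2c.png

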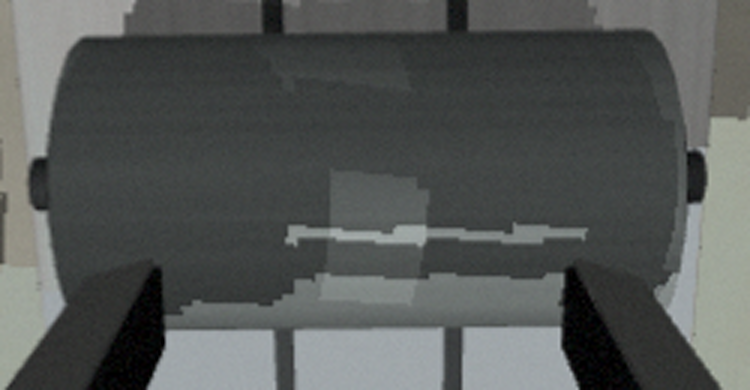

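The roller hasn't moved. The visible fingertips end about 10–13 mm above the TCP height, so they passed over the top of the roller without touching it. I'll go back behind the roller and come down lower.

Emit:
carry_out([
  [50,[0,0,-10],0],
  [50,[12,1,0],0],
  [50,[18,1,0],0],
  [50,[18,0,0],0],
  [50,[13,0,0],0],
  [50,[2,0,0],0],
  [50,[0,0,10],0],
  [50,[0,0,8],0],
])

```text
time: 6.35
tool_pos: [0.5683, 0.1411, 0.0621]
ee_rot: [-3.141, 0.001, 1.66]
wrist_force: [-0.7, 0.0, 0.1]
width: 0.0755
finger_force: 0.0
```

Emit:
carry_out([
  [50,[0,0,8],0],
  [50,[0,0,6],0],
  [50,[0,0,4],0],
  [50,[0,0,0],0],
])

```text
time: 6.75
tool_pos: [0.5679, 0.1412, 0.0439]
ee_rot: [-3.14, 0.0, 1.66]
wrist_force: [0.8, -0.3, 0.2]
width: 0.0754
finger_force: 0.0
```

```bash
python3 -c "
from h import *
o,p=pose();print(o['time'],p,o['ee_rot'],o['wrist_force'])
np.save('w3c.npy',robot.get_calibration('wrist'),allow_pickle=True)
a=robot.snapshot('wrist');cv2.imwrite('pics/w3.png',a)"
```

```text
6.75 [  2.48804272 151.87739226  43.90677946] [-3.13981670e+00  2.16812027e-04  1.65993287e+00] [ 0.79885746 -0.31037795  0.15567774]
```

View pics/w3.png

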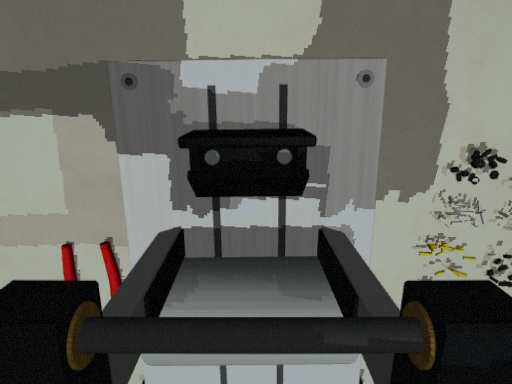

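The fingertips (tops at v≈228) are now behind the roller's rear edge (v≈256), between it and the chock. I'll push gently.

Emit:
carry_out([
  [50,[-2,0,0],0],
  [50,[-2,0,0],0],
  [50,[-2,0,0],0],
  [50,[-2,0,0],0],
  [50,[-2,0,0],0],
  [50,[-2,0,0],0],
  [50,[-2,0,0],0],
  [50,[-2,0,0],0],
])

```text
time: 7.6
tool_pos: [0.5699, 0.1254, 0.0449]
ee_rot: [-3.142, 0.0, 1.66]
wrist_force: [0.5, 0.2, 0.2]
width: 0.0758
finger_force: 0.1
```

Emit:
carry_out([
  [50,[-2,0,0],0],
  [50,[-2,0,0],0],
  [50,[-2,0,0],0],
  [50,[-2,0,0],0],
  [50,[-2,0,0],0],
  [50,[-1,0,0],0],
  [50,[0,0,0],0],
  [50,[0,0,0],0],
])

```text
time: 8.4
tool_pos: [0.5708, 0.1146, 0.0449]
ee_rot: [-3.141, 0.0, 1.66]
wrist_force: [-0.3, -0.8, -0.7]
width: 0.0755
finger_force: 0.0
```

```bash
python3 -c "
from h import *
o,p=pose();print(o['time'],p,o['ee_rot'],o['wrist_force'])
np.save('w4c.npy',robot.get_calibration('wrist'),allow_pickle=True)
a=robot.snapshot('wrist');cv2.imwrite('pics/w4.png',a)"
```

```text
8.4 [  2.75763375 125.1649233   44.88842835] [-3.14146916e+00  9.31832456e-05  1.66032718e+00] [-0.31005975 -0.78333879 -0.73012182]
```

View pics/w4.png

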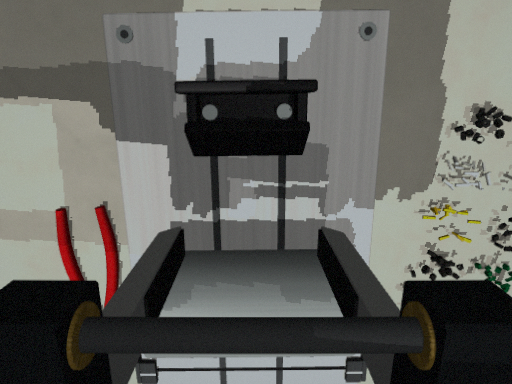

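The roller is rolling. Its rear silhouette is at v≈249 (u=250), and the line is at v≈369 (u 160–345) between the clips.

```bash
cat >> h.py <<'E'
def axis_from_back(c,u,v):
    # roller axis (along, mm) from rear silhouette pixel: tangent ray in the along-z plane
    o=c['T'][:3,3]; q=px2w(c,u,v,0.); 
    A=np.array([(o-L)@yd,o[2]]); B=np.array([(q-L)@yd,q[2]]); d=(B-A)/np.linalg.norm(B-A)
    n=np.array([d[1],-d[0]]); n*= np.sign(n[0])*-1  # towards -along
    # n.(C-A)=.032, C_z=.044
    return 1e3*(A[0]+(.032-n[1]*(.044-A[1]))/n[0])
E
python3 -c "
from h import *
c=np.load('w4c.npy',allow_pickle=True).item()
print(axis_from_back(c,250,249),ba(c,160,370,.012),ba(c,345,369,.012),ba(c,190,155,.012))
c=np.load('w3c.npy',allow_pickle=True).item(); print(axis_from_back(c,250,256.5))
c=np.load('w2c.npy',allow_pickle=True).item(); print(axis_from_back(c,250,150))
"
```

```text
82.37203348946925 [-69.57741935   0.62029833] [75.18303397  0.14987885] [-36.18072708 169.23694654]
104.32285474333106
104.79981693708778
```

Emit:
carry_out([
  [50,[-2,0,0],0],
  [50,[-2,0,0],0],
  [50,[-3,0,0],0],
  [50,[-3,0,0],0],
  [50,[-3,0,0],0],
  [50,[-3,0,0],0],
  [50,[-3,0,0],0],
  [50,[-3,0,0],0],
])

```text
time: 9.25
tool_pos: [0.5729, 0.0924, 0.045]
ee_rot: [3.142, 0.0, 1.66]
wrist_force: [0.1, -0.2, 0.5]
width: 0.0758
finger_force: 0.1
```

Emit:
carry_out([
  [50,[-3,0,0],0],
  [50,[-3,0,0],0],
  [50,[-3,0,0],0],
  [50,[-3,0,0],0],
  [50,[-3,0,0],0],
  [50,[-3,0,0],0],
  [50,[-3,0,0],0],
  [50,[-3,0,0],0],
])

```text
time: 10.05
tool_pos: [0.575, 0.0686, 0.045]
ee_rot: [3.142, 0.0, 1.66]
wrist_force: [0.0, 1.1, 0.3]
width: 0.0755
finger_force: 0.1
```

Emit:
carry_out([
  [50,[-3,0,0],0],
  [50,[-2.6,0,0],0],
  [50,[-2.2,0,0],0],
  [50,[-1.8,0,0],0],
  [50,[-1.4,0,0],0],
  [50,[-1,0,0],0],
  [50,[-0.6,0,0],0],
  [50,[0,0,0],0],
])

```text
time: 10.85
tool_pos: [0.5761, 0.0563, 0.045]
ee_rot: [3.142, 0.0, 1.66]
wrist_force: [-0.1, 0.2, -0.3]
width: 0.0756
finger_force: 0.0
```

Emit:
carry_out([
  [50,[0,0,0],0],
  [50,[0,0,0],0],
  [50,[0,0,0],0],
])

```text
time: 11.15
tool_pos: [0.5761, 0.0564, 0.0449]
ee_rot: [-3.142, 0.0, 1.66]
wrist_force: [0.8, 0.7, -0.2]
width: 0.0759
finger_force: 0.0
```

```bash
python3 -c "
from h import *
o,p=pose();print(o['time'],p,o['ee_rot'],o['wrist_force'])
np.save('w5c.npy',robot.get_calibration('wrist'),allow_pickle=True)
a=robot.snapshot('wrist');cv2.imwrite('pics/w5.png',a)
c=robot.get_calibration('wrist')
for u in(225,250,275): print(u,a[225:275,u].mean(1).astype(int).tolist())
print([(v,axis_from_back(c,250,v).round(1)) for v in range(240,262,3)])"
```

```text
11.15 [ 2.21917384 66.67398864 44.9436729 ] [-3.14156811e+00  7.56089771e-05  1.66049955e+00] [ 0.82313306  0.73092329 -0.20775679]
225 [80, 81, 83, 79, 80, 77, 77, 82, 80, 81, 78, 81, 79, 78, 79, 81, 77, 78, 82, 80, 76, 81, 64, 34, 32, 34, 34, 40, 34, 41, 42, 38, 43, 43, 45, 47, 47, 47, 52, 53, 55, 55, 58, 56, 63, 64, 64, 67, 69, 68]
250 [80, 83, 80, 81, 80, 83, 77, 81, 81, 82, 81, 81, 84, 82, 81, 79, 79, 79, 81, 81, 80, 83, 47, 31, 32, 38, 38, 39, 38, 44, 44, 42, 43, 44, 46, 47, 46, 51, 54, 56, 57, 56, 58, 61, 59, 65, 68, 68, 69, 67]
275 [79, 78, 78, 78, 78, 80, 77, 80, 79, 79, 78, 80, 79, 79, 81, 78, 77, 80, 80, 78, 79, 69, 44, 31, 33, 33, 38, 36, 42, 38, 43, 44, 41, 44, 42, 44, 43, 50, 48, 50, 54, 55, 55, 56, 60, 62, 67, 65, 67, 71]
[(240, np.float64(30.0)), (243, np.float64(28.0)), (246, np.float64(25.9)), (249, np.float64(23.8)), (252, np.float64(21.8)), (255, np.float64(19.7)), (258, np.float64(17.5)), (261, np.float64(15.4))]
```

Emit:
carry_out([
  [50,[-2,0,0],0],
  [50,[-2,0,0],0],
  [50,[-2,0,0],0],
  [50,[-2,0,0],0],
  [50,[-2,0,0],0],
  [50,[-2,0,0],0],
  [50,[-2,0,0],0],
  [50,[-1,0,0],0],
])

```text
time: 12.0
tool_pos: [0.5775, 0.041, 0.0449]
ee_rot: [-3.142, 0.0, 1.66]
wrist_force: [0.0, -0.1, 0.5]
width: 0.0757
finger_force: 0.0
```

Emit:
carry_out([
  [50,[-1,0,0],0],
  [50,[-1,0,0],0],
  [50,[-1,0,0],0],
  [50,[-1,0,0],0],
  [50,[-0.5,0,0],0],
  [50,[0,0,0],0],
  [50,[0,0,0],0],
  [50,[0,0,0],0],
])

```text
time: 12.8
tool_pos: [0.5778, 0.0369, 0.0449]
ee_rot: [-3.142, 0.0, 1.66]
wrist_force: [0.1, -0.2, -0.0]
width: 0.0754
finger_force: 0.0
```

```bash
cat >> h.py <<'E'
def back():
    o,p=pose(); c=robot.get_calibration('wrist'); a=robot.snapshot('wrist').mean(2)
    out=[]
    for u in (205,250,295):
        s=a[225:290,u-6:u+7].mean(1); d=s[:-2]-s[2:]; i=int(np.argmax(d)); 
        w=np.clip(d[max(i-2,0):i+3],0,None); v=225+1+(w@np.arange(max(i-2,0),i+3))/w.sum()
        out.append((round(v,2),round(axis_from_back(c,u,v),2)))
    print(o['time'],p.round(1),out)
E
python3 -c "
from h import *
back(); back()"
```

```text
12.8 [ 2.  47.1 44.9] [(np.float64(247.41), np.float64(5.68)), (np.float64(246.96), np.float64(5.72)), (np.float64(246.47), np.float64(5.77))]
12.85 [ 2.  47.1 45. ] [(np.float64(247.43), np.float64(5.67)), (np.float64(246.96), np.float64(5.73)), (np.float64(246.43), np.float64(5.8))]
```

Emit:
carry_out([
  [50,[-1,0,0],0],
  [50,[-1,0,0],0],
  [50,[-0.5,0,0],0],
  [50,[-0.5,0,0],0],
  [50,[-0.5,0,0],0],
  [50,[-0.5,0,0],0],
  [50,[0,0,0],0],
  [50,[0,0,0],0],
])

```text
time: 13.7
tool_pos: [0.5782, 0.0328, 0.0449]
ee_rot: [-3.141, 0.0, 1.66]
wrist_force: [0.2, 0.9, -0.2]
width: 0.0757
finger_force: 0.0
```

```bash
python3 -c "
from h import *
back()"
```

```text
13.7 [ 2.  43.  44.9] [(np.float64(247.6), np.float64(1.47)), (np.float64(247.11), np.float64(1.54)), (np.float64(246.68), np.float64(1.55))]
```

Emit:
carry_out([
  [50,[4,0,0],0],
  [50,[10,0,0],0],
  [50,[0,0,-25],0],
  [50,[0,0,-25],0],
  [50,[-15,0,-10],0],
  [50,[-25,0,0],0],
  [50,[-20,0,0],0],
  [50,[-5,0,0],0],
])

```text
time: 14.55
tool_pos: [0.5827, -0.0201, 0.1045]
ee_rot: [-3.141, 0.001, 1.658]
wrist_force: [-0.6, 0.4, -0.3]
width: 0.0752
finger_force: 0.0
```

```bash
python3 -c "
from h import *
robot.snapshot('top');robot.snapshot('top')
o,p=pose();print(o['time'],p)
np.save('w6c.npy',robot.get_calibration('wrist'),allow_pickle=True)
a=robot.snapshot('wrist');cv2.imwrite('pics/w6.png',a)
b=np.hstack([a[170:290,135:225],a[170:290,300:390]])
cv2.imwrite('pics/w6c.png',cv2.resize(b,(720,480),interpolation=3))"
```

```text
14.65 [  1.13444745  -8.63795509 104.36716022]
```

View pics/w6c.png

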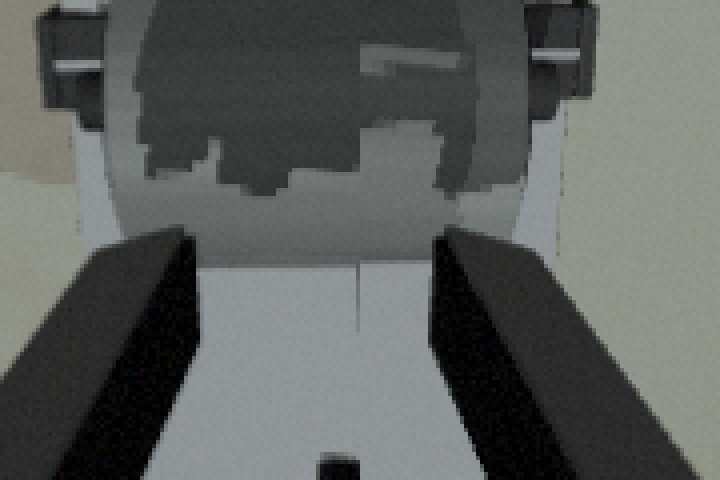

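The stubs (lower edges at v≈202 left and 200 right) sit over the clips, and each clip carries a white centre mark at v≈186.5 (left) and 183.5 (right). Now the numbers.

Run:
```python
from h import *
c=np.load('w6c.npy',allow_pickle=True).item(); a=cv2.imread('pics/w6.png').mean(2)
def front(c,u,v,r):
    o=c['T'][:3,3]; q=px2w(c,u,v,0.); A=np.array([(o-L)@yd,o[2]]); B=np.array([(q-L)@yd,q[2]]); d=(B-A)/np.linalg.norm(B-A)
    n=np.array([d[1],-d[0]]); n*=np.sign(n[0])
    return [1e3*(A[0]+(s*r-n[1]*(.044-A[1]))/n[0]) for s in(1,-1)]  # tangent on -along side, +along side
for u,v in((154,186.5),(349,183.5)): print('mark',ba(c,u,v,.017))
for u,v in((157.5,202),(346,200)): print('stub low',front(c,u,v,.006))
print('roller front L,R',front(c,200,236.5,.032),front(c,305,235,.032))
for n,us in(('L',(146,149,152,156,158)),('R',(344,346,349,352,355))):
    for u in us: print(n,u,a[162:208,u].astype(int).tolist())
for u in (225,250,275):
    s=a[110:250,u]; print(u,[(110+i,int(s[i]-s[i+2])) for i in range(138) if abs(s[i]-s[i+2])>20])
```

```text
mark [-79.05374129   1.44616772]
mark [82.23457627  2.20396693]
stub low [np.float64(2.24232949077742), np.float64(-10.267277462153611)]
stub low [np.float64(2.2368712986744477), np.float64(-10.272811238392784)]
roller front L,R [np.float64(2.2715521673772887), np.float64(-66.8813322053989)] [np.float64(2.6044028971259623), np.float64(-66.5141111778634)]
L 146 [127, 125, 126, 127, 127, 128, 128, 127, 127, 126, 106, 55, 28, 45, 52, 53, 48, 51, 50, 48, 52, 46, 50, 47, 50, 51, 49, 47, 47, 53, 54, 54, 61, 68, 64, 106, 122, 125, 127, 128, 126, 128, 123, 127, 128, 122]
L 149 [131, 134, 131, 129, 129, 127, 126, 116, 107, 65, 27, 18, 25, 40, 45, 50, 45, 46, 46, 45, 43, 49, 48, 116, 132, 93, 58, 36, 36, 33, 33, 33, 38, 32, 38, 94, 122, 128, 129, 127, 128, 128, 125, 126, 123, 123]
L 152 [148, 148, 147, 147, 146, 147, 144, 148, 146, 148, 102, 43, 28, 48, 54, 52, 45, 52, 53, 51, 49, 53, 57, 126, 143, 104, 60, 45, 47, 50, 49, 50, 49, 46, 45, 82, 124, 129, 131, 125, 123, 124, 108, 117, 106, 121]
L 156 [148, 149, 148, 147, 149, 145, 148, 149, 149, 149, 115, 60, 27, 45, 51, 51, 43, 50, 50, 51, 48, 5
[... 908 characters left out ...]
 148, 149, 145, 150, 148, 147, 149]
R 352 [99, 103, 97, 100, 101, 119, 142, 145, 91, 32, 48, 50, 50, 52, 51, 49, 52, 52, 53, 51, 108, 145, 124, 75, 51, 53, 51, 57, 54, 55, 51, 52, 73, 132, 143, 144, 145, 143, 147, 143, 143, 144, 144, 143, 144, 144]
R 355 [88, 89, 86, 87, 87, 86, 77, 41, 18, 20, 30, 30, 45, 45, 47, 48, 51, 54, 56, 53, 55, 58, 58, 61, 59, 60, 60, 60, 56, 55, 56, 55, 84, 135, 143, 142, 143, 142, 142, 144, 142, 143, 144, 142, 141, 143]
225 [(211, -35), (212, -41), (235, 22)]
250 [(149, 31), (150, 24), (181, -38), (182, -31), (185, 33), (186, 21), (199, -46), (200, -26), (217, 22), (234, -32), (235, -52), (236, -22)]
275 [(180, -38), (181, -28), (184, 32), (198, -41), (199, -32)]
```

The roller is on the line within about 0.3 mm and square to it. Next I'll push the left chock.

Emit:
carry_out([
  [160,[10,0,-15],0],
  [160,[30,0,-10],0],
  [160,[35,0,0],0],
  [160,[35,0,0],0],
  [160,[35,0,0],0],
  [160,[35,0,0],0],
  [160,[35,0,0],0],
  [160,[25,0,0],0],
])

```text
time: 15.5
tool_pos: [0.5603, 0.2252, 0.1314]
ee_rot: [3.14, -0.001, 1.664]
wrist_force: [0.3, -0.7, -0.4]
width: 0.0349
finger_force: 0.0
```

Emit:
carry_out([
  [160,[6,1,0],0],
  [160,[0,0,20],0],
  [160,[0,0,25],0],
  [160,[0,0,25],0],
  [160,[0,0,20],0],
  [160,[0,0,10],0],
  [160,[0,0,4],0],
  [160,[0,0,0],0],
])

```text
time: 16.3
tool_pos: [0.562, 0.2272, 0.0264]
ee_rot: [3.141, 0.0, 1.66]
wrist_force: [0.5, 0.3, -0.1]
width: 0.0349
finger_force: 0.0
```

```bash
python3 -c "
from h import *
o,p=pose();print(o['time'],p,o['ee_rot'],o['wrist_force'],o['width'])"
```

```text
16.3 [  5.15683805 238.02162068  26.3597415 ] [3.14122492e+00 1.16448095e-04 1.66035107e+00] [ 0.47095778  0.28671158 -0.06621022] 0.03486630499911391
```

Emit:
carry_out([
  [160,[-4,-1,0],0],
  [160,[-4,-1,0],0],
  [160,[-3,-1,0],0],
  [160,[-3,0,0],0],
  [160,[-4,0,0],0],
  [160,[-6,0,0],0],
  [160,[-8,0,0],0],
  [160,[-8,0,0],0],
])

```text
time: 17.1
tool_pos: [0.5628, 0.1868, 0.0264]
ee_rot: [3.14, -0.0, 1.661]
wrist_force: [0.2, 2.9, 1.1]
width: 0.0352
finger_force: 1.2
```

Emit:
carry_out([
  [160,[-8,0,0],0],
  [160,[-8,0,0],0],
  [160,[-8,0,0],0],
  [160,[-8,0,0],0],
  [160,[-8,0,0],0],
  [160,[-8,0,0],0],
  [160,[-8,0,0],0],
  [160,[-8,0,0],0],
])

```text
time: 17.9
tool_pos: [0.5681, 0.1227, 0.0258]
ee_rot: [-3.141, 0.0, 1.66]
wrist_force: [1.0, 3.5, -0.0]
width: 0.0354
finger_force: 1.2
```

Emit:
carry_out([
  [160,[-8,0,0],0],
  [160,[-8,0,0],0],
  [160,[-7,0,0],0],
  [160,[-6,0,0],0],
  [160,[-5,0,0],0],
  [160,[-3,0,0],0],
  [160,[-1,0,0],0],
  [160,[0,0,0],0],
])

```text
time: 18.7
tool_pos: [0.571, 0.0851, 0.0258]
ee_rot: [-3.14, 0.001, 1.66]
wrist_force: [-0.5, 0.6, -0.9]
width: 0.0352
finger_force: 0.3
```

Run:
```python
from h import *
o,p=pose();print(o['time'],p,o['wrist_force'])
c=robot.get_calibration('wrist');np.save('w7c.npy',c,allow_pickle=True)
im=robot.snapshot('wrist');cv2.imwrite('pics/w7.png',im);a=im.mean(2)
from scipy.ndimage import uniform_filter1d
for z,al,n in((.058,(p[1]-8),'plate top'),(.044,2,'axis'),(.076,2,'top')):
    print(n,[w2px(c,L+xd*x+yd*al/1e3+[0,0,z]).round().tolist() for x in(-.06,0,.06)])
for u in (150,165,180,250,320,335,350):
    s=a[150:384,u-2:u+3].mean(1); d=s[2:]-s[:-2]; print(u,[(151+i,int(d[i])) for i in range(1,len(d)-1) if abs(d[i])>12 and abs(d[i])>=max(abs(d[i-1]),abs(d[i+1]))])
for v in(250,265,285,300): print(v,[(axis_from_back(c,250,v)).round(2)])
```

```text
18.7 [5.06481722e-02 9.57499313e+01 2.57616236e+01] [-0.48562385  0.5828437  -0.88536625]
plate top [[132.0, 278.0], [251.0, 277.0], [370.0, 276.0]]
axis [[155.0, 392.0], [252.0, 391.0], [350.0, 390.0]]
top [[138.0, 441.0], [253.0, 441.0], [367.0, 440.0]]
150 [(280, -162)]
165 [(226, 69), (280, -156), (370, -36)]
180 [(215, 25), (221, 40), (265, -20), (268, -24), (271, -25), (316, -25)]
250 [(153, -22), (245, -69), (282, 19), (289, -15), (306, 102), (311, -25), (317, -65), (354, 18)]
320 [(215, 28), (217, 40), (224, -66), (233, 40), (238, 16), (263, -26), (266, -25), (268, -25), (316, -27)]
335 [(225, 71), (280, -155), (370, -35)]
350 [(227, 56), (280, -165)]
250 [np.float64(61.03)]
265 [np.float64(51.45)]
285 [np.float64(38.17)]
300 [np.float64(27.81)]
```

Emit:
carry_out([
  [160,[-4,0,0],0],
  [160,[-5,0,0],0],
  [160,[-5,0,0],0],
  [160,[-3,0,0],0],
  [160,[-2,0,0],0],
  [160,[-1,0,0],0],
  [160,[0,0,0],0],
  [160,[0,0,0],0],
])

```text
time: 19.55
tool_pos: [0.5731, 0.0652, 0.0258]
ee_rot: [-3.141, 0.001, 1.66]
wrist_force: [0.5, 0.2, -0.5]
width: 0.0348
finger_force: 0.3
```

```bash
cat > m.py <<'E'
from h import *
import sys
def go(name):
    o,p=pose();print(o['time'],p.round(2),o['wrist_force'].round(1))
    c=robot.get_calibration('wrist');np.save(name+'c.npy',c,allow_pickle=True)
    im=robot.snapshot('wrist');cv2.imwrite(f'pics/{name}.png',im);a=im.mean(2)
    for u in (180,230,250,270,335):
        s=a[150:384,u-2:u+3].mean(1); d=s[2:]-s[:-2]
        print(u,[(151+i,int(d[i]),ba(c,u,151+i,.058)[1].round(1),axis_from_back(c,u,151+i).round(1)) for i in range(1,len(d)-1) if abs(d[i])>12 and abs(d[i])>=max(abs(d[i-1]),abs(d[i+1]))])
go(sys.argv[1])
E
python3 -c "
from h import *
c=np.load('w7c.npy',allow_pickle=True).item();print(ba(c,250,245,.058))"
python3 m.py w8
```

```text
[ -0.32193024 105.30340676]
19.55 [ 0.09 75.77 25.78] [ 0.5  0.2 -0.5]
180 [(216, 57, np.float64(100.6), np.float64(62.0)), (222, 17, np.float64(97.5), np.float64(58.4)), (265, -13, np.float64(74.8), np.float64(31.8)), (268, -27, np.float64(73.2), np.float64(29.8)), (271, -26, np.float64(71.5), np.float64(27.9)), (316, -24, np.float64(45.5), np.float64(-3.3)), (353, -12, np.float64(22.4), np.float64(-31.5))]
230 [(154, -19, np.float64(130.0), np.float64(95.5)), (245, -85, np.float64(85.4), np.float64(44.3)), (282, 23, np.float64(65.2), np.float64(20.3)), (287, -13, np.float64(62.3), np.float64(16.9)), (290, -12, np.float64(60.6), np.float64(14.9)), (307, 78, np.float64(50.7), np.float64(3.0)), (309, -53, np.float64(49.5), np.float64(1.5)), (317, -22, np.float64(44.7), np.float64(-4.3)), (353, 53, np.float64(22.2), np.float64(-31.7))]
250 [(153, -26, np.float64(130.4), np.float64(96.0)), (245, -70, np.float64(85.3), np.float64(44.1)), (282, 19, np.float64(65.1), np.float64(20.2)), (289, -14, np.float64(61.1), np.float64(15.4)), (295, 13, np.float64(57.7), np.float64(11.3)), (306, 80, 
[... 255 characters left out ...]
09.1), np.float64(71.8)), (202, -66, np.float64(107.1), np.float64(69.5)), (214, 74, np.float64(101.2), np.float64(62.6)), (224, -78, np.float64(96.1), np.float64(56.8)), (244, -71, np.float64(85.7), np.float64(44.7)), (281, 18, np.float64(65.6), np.float64(20.7)), (289, -13, np.float64(61.0), np.float64(15.3)), (306, 82, np.float64(51.1), np.float64(3.4)), (308, -52, np.float64(49.9), np.float64(2.0)), (317, -23, np.float64(44.5), np.float64(-4.5)), (353, 51, np.float64(22.0), np.float64(-32.0))]
335 [(226, 73, np.float64(94.8), np.float64(55.2)), (274, -57, np.float64(69.1), np.float64(25.0)), (280, -101, np.float64(65.7), np.float64(21.0)), (370, -39, np.float64(10.3), np.float64(-46.4))]
```

Emit:
carry_out([
  [160,[-0.5,0,0],0],
  [160,[-0.5,0,0],0],
  [160,[0,0,0],0],
  [160,[0,0,0],0],
])

```text
time: 20.0
tool_pos: [0.5733, 0.0648, 0.0259]
ee_rot: [-3.142, -0.0, 1.661]
wrist_force: [-0.3, 1.9, -0.9]
width: 0.0346
finger_force: 1.0
```

```bash
cat > m2.py <<'E'
from h import *
def edges(show=True):
    o,p=pose(); c=robot.get_calibration('wrist'); a=robot.snapshot('wrist').mean(2)
    r=[]
    for u in(215,230,250,270):
        s=a[276:313,u-3:u+4].mean(1); r.append(s.astype(int).tolist())
    print(o['time'],p.round(2),o['wrist_force'].round(1))
    for x in r: print(x[22:])
    return a
a=edges()
b=cv2.imread('pics/w8.png').mean(2)
for u in(215,230,250,270): print('w8',b[298:313,u-3:u+4].mean(1).astype(int).tolist())
E
python3 m2.py
```

```text
20.0 [ 0.27 75.35 25.94] [-0.3  1.9 -0.9]
[16, 18, 18, 18, 18, 19, 19, 11, 13, 73, 63, 35, 36, 37, 38]
[13, 16, 18, 19, 21, 20, 20, 9, 18, 88, 68, 37, 36, 37, 37]
[15, 17, 17, 18, 20, 20, 16, 4, 27, 90, 62, 36, 34, 38, 39]
[16, 17, 18, 19, 20, 19, 18, 5, 47, 88, 48, 35, 36, 38, 38]
w8 [16, 16, 14, 18, 19, 21, 19, 12, 10, 59, 74, 55, 36, 36, 38]
w8 [16, 17, 13, 17, 20, 19, 18, 10, 11, 89, 89, 48, 36, 37, 38]
w8 [16, 17, 17, 17, 18, 21, 17, 8, 25, 90, 90, 39, 34, 35, 37]
w8 [18, 17, 17, 20, 21, 20, 19, 4, 47, 89, 86, 35, 36, 36, 37]
```

Emit:
carry_out([
  [160,[-0.5,0,0],0],
  [160,[-0.3,0,0],0],
  [160,[0,0,0],0],
  [160,[0,0,0],0],
])

```text
time: 20.45
tool_pos: [0.5734, 0.0638, 0.0259]
ee_rot: [-3.142, 0.0, 1.66]
wrist_force: [-1.0, 2.7, -0.1]
width: 0.0347
finger_force: 1.0
```

```bash
cat >> m2.py <<'E'
c=robot.get_calibration('wrist')
ax=axis_from_back(c,250,308.3); print('axis',ax)
from scipy.optimize import brentq
vb=brentq(lambda v:axis_from_back(c,250,v)-1.4,200,380)
print('roller v for 1.4',vb,[ (g,w2px(c,L+yd*(1.4+37.6+g)/1e3+[0,0,.040])[1].round(2)) for g in(0,.5,1,1.5,2)], 'plate top',[ (g,w2px(c,L+yd*(1.4+62+g)/1e3+[0,0,.058])[1].round(2)) for g in(0,1,2)])
E
python3 m2.py
```

```text
20.45 [ 0.28 74.3  25.93] [-1.   2.7 -0.1]
[14, 14, 17, 19, 21, 20, 19, 14, 8, 43, 35, 36, 37, 39, 39]
[17, 17, 19, 19, 21, 22, 19, 12, 16, 45, 36, 36, 38, 38, 43]
[16, 12, 21, 20, 20, 23, 18, 8, 30, 36, 36, 36, 38, 38, 39]
[15, 17, 18, 21, 19, 19, 17, 4, 32, 35, 34, 37, 37, 39, 39]
w8 [16, 16, 14, 18, 19, 21, 19, 12, 10, 59, 74, 55, 36, 36, 38]
w8 [16, 17, 13, 17, 20, 19, 18, 10, 11, 89, 89, 48, 36, 37, 38]
w8 [16, 17, 17, 17, 18, 21, 17, 8, 25, 90, 90, 39, 34, 35, 37]
w8 [18, 17, 17, 20, 21, 20, 19, 4, 47, 89, 86, 35, 36, 36, 37]
axis 0.363620147949717
roller v for 1.4 306.85086426604306 [(0, np.float64(304.07)), (0.5, np.float64(303.31)), (1, np.float64(302.55)), (1.5, np.float64(301.78)), (2, np.float64(301.02))] plate top [(0, np.float64(282.2)), (1, np.float64(280.43)), (2, np.float64(278.65))]
```

The bright strip between chock and roller has closed and the roller hasn't moved. I'll retreat and go round to the right chock.

Emit:
carry_out([
  [160,[3,0,0],0],
  [160,[8,0,0],0],
  [160,[3,0,-15],0],
  [160,[0,0,-30],0],
  [160,[0,0,-30],0],
  [160,[-10,0,-20],0],
  [160,[-30,0,0],0],
  [160,[-40,0,0],0],
])

```text
time: 21.3
tool_pos: [0.5806, -0.0013, 0.1242]
ee_rot: [3.137, 0.001, 1.664]
wrist_force: [-0.1, -0.8, -0.6]
width: 0.035
finger_force: 0.0
```

Emit:
carry_out([
  [160,[-40,0,0],0],
  [160,[-40,0,0],0],
  [160,[-40,0,0],0],
  [160,[-30,0,0],0],
  [160,[-20,0,0],0],
  [160,[-4,0,0],0],
  [160,[0,0,0],0],
  [160,[0,0,0],0],
])

```text
time: 22.1
tool_pos: [0.595, -0.1738, 0.1212]
ee_rot: [3.141, -0.001, 1.662]
wrist_force: [0.9, -0.5, 0.0]
width: 0.0348
finger_force: 0.0
```

```bash
python3 -c "
from h import *
o,p=pose();print(o['time'],p,o['ee_rot'],o['wrist_force'],o['width'])
c=robot.get_calibration('wrist');np.save('w9c.npy',c,allow_pickle=True);a=robot.snapshot('wrist');cv2.imwrite('pics/w9.png',a);a=a.mean(2)
for n,al,z in(('plate back',-139,.058),('toe',-95,.012),('axis',1.5,.044),('mark',1.5,.017)): print(n,[w2px(c,L+xd*x+yd*al/1e3+[0,0,z]).round().tolist() for x in(-.035,0,.035)])
for u in (225,250,275):
    s=a[:300,u-2:u+3].mean(1); d=s[2:]-s[:-2]; print(u,[(1+i,int(d[i]),ba(c,u,1+i,.058)[1].round(1),ba(c,u,1+i,.012)[1].round(1)) for i in range(1,len(d)-1) if abs(d[i])>15 and abs(d[i])>=max(abs(d[i-1]),abs(d[i+1]))])
"
```

```text
22.1 [  -1.79718424 -164.19936323  121.20608027] [ 3.14146097e+00 -5.70582474e-04  1.66184224e+00] [ 0.87878237 -0.51480776  0.02236244] 0.03476442579949888
plate back [[206.0, 174.0], [253.0, 173.0], [300.0, 173.0]]
toe [[211.0, 112.0], [252.0, 111.0], [294.0, 111.0]]
axis [[200.0, -32.0], [252.0, -32.0], [303.0, -33.0]]
mark [[205.0, -18.0], [251.0, -19.0], [298.0, -19.0]]
225 [(52, 16, np.float64(-54.2), np.float64(-48.2)), (63, -26, np.float64(-61.3), np.float64(-56.6)), (108, -47, np.float64(-91.4), np.float64(-92.2)), (137, 36, np.float64(-111.9), np.float64(-116.4)), (147, -33, np.float64(-119.1), np.float64(-125.0)), (168, 111, np.float64(-134.7), np.float64(-143.5)), (192, -18, np.float64(-153.1), np.float64(-165.3))]
250 [(9, -35, np.float64(-27.6), np.float64(-16.7)), (19, 36, np.float64(-33.7), np.float64(-23.9)), (24, 28, np.float64(-36.8), np.float64(-27.5)), (66, 32, np.float64(-63.4), np.float64(-59.1)), (76, -40, np.float64(-70.0), np.float64(-66.8)), (107, -87, np.float64(-90.9), np.float64(-91.6)), (168, 133, np.float64(-134.8), np.float64(-143.7)), (191, -30, np.float64(-152.5), np.float64(-164.6)), (193, 23, np.float64(-154.1), np.float64(-166.4))]
275 [(18, 24, np.float64(-33.2), np.float64(-23.3)), (23, 18, np.float64(-36.3), np.float64(-26.9)), (107, -95, np.float64(-91.0), np.float64(-91.8)), (138, 18, np.float64(-112.9), np.float64(-117.6)), (168, 128, np.float64(-135.0), np.float64(-143.8)), (191, -38, np.float64(-152.7), np.float64(-164.8))]
```

Emit:
carry_out([
  [160,[0,3,15],0],
  [160,[0,1,25],0],
  [160,[0,0,25],0],
  [160,[0,0,17],0],
  [160,[0,0,9],0],
  [160,[0,0,4],0],
  [160,[2,0,0],0],
  [160,[4,0,0],0],
])

```text
time: 22.95
tool_pos: [0.5991, -0.169, 0.027]
ee_rot: [3.14, 0.001, 1.66]
wrist_force: [0.4, 0.4, -0.6]
width: 0.0351
finger_force: 0.0
```

Emit:
carry_out([
  [160,[4,0,0],0],
  [160,[4,0,0],0],
  [160,[4,0,0],0],
  [160,[4,0,0],0],
  [160,[6,0,0],0],
  [160,[8,0,0],0],
  [160,[8,0,0],0],
  [160,[8,0,0],0],
])

```text
time: 23.75
tool_pos: [0.5942, -0.1226, 0.0262]
ee_rot: [3.141, 0.0, 1.66]
wrist_force: [0.0, -3.2, 1.5]
width: 0.035
finger_force: 1.2
```

Emit:
carry_out([
  [160,[8,0,0],0],
  [160,[8,0,0],0],
  [160,[7,0,0],0],
  [160,[5,0,0],0],
  [160,[3,0,0],0],
  [160,[1,0,0],0],
  [160,[0,0,0],0],
  [160,[0,0,0],0],
])

```text
time: 24.55
tool_pos: [0.5914, -0.0908, 0.0257]
ee_rot: [3.142, -0.001, 1.66]
wrist_force: [-0.8, -0.4, 0.2]
width: 0.0353
finger_force: 0.1
```

```bash
cat > m3.py <<'E'
from h import *
import sys
name=sys.argv[1]
o,p=pose();print(o['time'],p.round(2),o['wrist_force'].round(1))
c=robot.get_calibration('wrist');np.save(name+'c.npy',c,allow_pickle=True);a=robot.snapshot('wrist');cv2.imwrite(f'pics/{name}.png',a);a=a.mean(2)
for n,al,z in(('plate back',p[1]+10,.058),('axis',2,.044),('mark',2,.017)): print(n,[w2px(c,L+xd*x+yd*al/1e3+[0,0,z]).round().tolist() for x in(-.08,-.066,0,.066,.08)])
def fr(v,u=250,s=1,r=.032):
    o=c['T'][:3,3]; q=px2w(c,u,v,0.); A=np.array([(o-L)@yd,o[2]]); B=np.array([(q-L)@yd,q[2]]); d=(B-A)/np.linalg.norm(B-A)
    n=np.array([d[1],-d[0]]); n*=np.sign(n[0]); return round(1e3*(A[0]+(s*r-n[1]*(.044-A[1]))/n[0]),1)
for u in (215,235,250,265,285):
    s=a[:300,u-2:u+3].mean(1); d=s[2:]-s[:-2]; print(u,[(1+i,int(d[i]),'z58',ba(c,u,1+i,.058)[1].round(1),'ax',fr(1+i,u)) for i in range(1,len(d)-1) if abs(d[i])>10 and abs(d[i])>=max(abs(d[i-1]),abs(d[i+1]))])
E
python3 m3.py w10
```

```text
24.55 [  2.83 -81.28  25.65] [-0.8 -0.4  0.2]
plate back [[82.0, 245.0], [110.0, 245.0], [245.0, 244.0], [380.0, 243.0], [409.0, 242.0]]
axis [[75.0, 90.0], [104.0, 90.0], [243.0, 88.0], [383.0, 87.0], [412.0, 87.0]]
mark [[99.0, 92.0], [124.0, 91.0], [244.0, 90.0], [365.0, 89.0], [390.0, 89.0]]
215 [(3, 24, 'z58', np.float64(34.9), 'ax', np.float64(71.5)), (5, -29, 'z58', np.float64(34.2), 'ax', np.float64(70.7)), (13, 62, 'z58', np.float64(31.2), 'ax', np.float64(67.3)), (53, -43, 'z58', np.float64(15.8), 'ax', np.float64(49.9)), (57, 14, 'z58', np.float64(14.2), 'ax', np.float64(48.1)), (60, -22, 'z58', np.float64(13.0), 'ax', np.float64(46.8)), (121, -23, 'z58', np.float64(-12.4), 'ax', np.float64(19.0)), (156, -33, 'z58', np.float64(-27.9), 'ax', np.float64(2.3)), (191, 59, 'z58', np.float64(-44.3), 'ax', np.float64(-14.9)), (201, -39, 'z58', np.float64(-49.2), 'ax', np.float64(-20.0)), (295, 11, 'z58', np.float64(-99.2), 'ax', np.float64(-70.2))]
235 [(2, 22, 'z58', np.float64(35.2), 'ax', np.float64(71.8)), (5, -31, 'z58', np.float64(34.1), 'ax', np.float64(70.6)), (12, 63, 'z
[... 1113 characters left out ...]
, 'ax', np.float64(2.1)), (243, 176, 'z58', np.float64(-70.8), 'ax', np.float64(-42.0))]
285 [(2, 20, 'z58', np.float64(35.0), 'ax', np.float64(71.6)), (4, -26, 'z58', np.float64(34.3), 'ax', np.float64(70.8)), (12, 59, 'z58', np.float64(31.3), 'ax', np.float64(67.4)), (90, -75, 'z58', np.float64(0.5), 'ax', np.float64(32.9)), (156, -39, 'z58', np.float64(-28.2), 'ax', np.float64(2.0)), (190, 95, 'z58', np.float64(-44.2), 'ax', np.float64(-14.8)), (201, -85, 'z58', np.float64(-49.5), 'ax', np.float64(-20.3)), (263, 12, 'z58', np.float64(-81.6), 'ax', np.float64(-52.8)), (266, 10, 'z58', np.float64(-83.2), 'ax', np.float64(-54.4)), (286, 11, 'z58', np.float64(-94.4), 'ax', np.float64(-65.5))]
```

Emit:
carry_out([
  [160,[2,0,0],0],
  [160,[3,0,0],0],
  [160,[3,0,0],0],
  [160,[1,0,0],0],
  [160,[0.4,0,0],0],
  [160,[0.3,0,0],0],
  [160,[0,0,0],0],
  [160,[0,0,0],0],
])

```text
time: 25.4
tool_pos: [0.5904, -0.0815, 0.0259]
ee_rot: [-3.141, -0.0, 1.66]
wrist_force: [-0.9, -1.4, -1.4]
width: 0.0349
finger_force: 0.8
```

```bash
cat >> m3.py <<'E'
for u in list(range(92,124,4))+list(range(366,398,4)):
    print(u,a[50:150,u-1:u+2].mean(1).astype(int).tolist()) if len(sys.argv)>2 else 0
E
python3 m3.py w11 x
```

```text
25.4 [  2.76 -71.94  25.91] [-0.9 -1.4 -1.4]
plate back [[82.0, 245.0], [111.0, 245.0], [245.0, 244.0], [380.0, 243.0], [408.0, 242.0]]
axis [[78.0, 111.0], [107.0, 110.0], [244.0, 108.0], [381.0, 107.0], [410.0, 107.0]]
mark [[101.0, 109.0], [126.0, 109.0], [245.0, 107.0], [363.0, 107.0], [388.0, 106.0]]
215 [(14, -11, 'z58', np.float64(40.3), 'ax', np.float64(76.2)), (25, 28, 'z58', np.float64(36.1), 'ax', np.float64(71.5)), (27, -34, 'z58', np.float64(35.3), 'ax', np.float64(70.6)), (32, -11, 'z58', np.float64(33.4), 'ax', np.float64(68.5)), (36, 71, 'z58', np.float64(31.9), 'ax', np.float64(66.7)), (39, 11, 'z58', np.float64(30.7), 'ax', np.float64(65.4)), (53, -34, 'z58', np.float64(25.2), 'ax', np.float64(59.3)), (116, -14, 'z58', np.float64(-0.8), 'ax', np.float64(30.6)), (121, -15, 'z58', np.float64(-3.0), 'ax', np.float64(28.3)), (145, 20, 'z58', np.float64(-13.6), 'ax', np.float64(16.9)), (161, -21, 'z58', np.float64(-20.9), 'ax', np.float64(9.2)), (176, -30, 'z58', np.float64(-27.9), 'ax', np.float64(1.8)), (191, 65, 'z58', np.float64(-35.0), 'ax', np.float64(-5.6)), (201,
[... 8726 characters left out ...]
105, 103, 104, 105, 102, 103, 107, 109, 111, 112, 112, 111, 111, 113, 115, 113, 113, 112, 110, 109, 109, 109, 106, 105, 105, 104, 103, 104, 101, 100, 101, 100, 100, 99, 98, 97, 96, 96, 98, 95, 93, 93, 94, 96, 94, 95, 101, 106, 109]
394 [105, 102, 96, 94, 91, 88, 89, 89, 90, 91, 90, 91, 91, 89, 89, 92, 91, 90, 92, 95, 95, 93, 94, 93, 93, 93, 93, 97, 94, 99, 97, 98, 101, 100, 99, 98, 99, 100, 98, 97, 99, 102, 104, 104, 104, 102, 100, 103, 101, 104, 103, 104, 105, 104, 105, 104, 103, 105, 106, 110, 112, 111, 112, 113, 114, 115, 113, 114, 111, 109, 110, 109, 107, 107, 104, 104, 103, 103, 102, 102, 102, 102, 103, 103, 105, 105, 108, 108, 109, 111, 113, 114, 116, 117, 117, 116, 116, 117, 117, 118]
```

Emit:
carry_out([
  [160,[0.5,0,0],0],
  [160,[0.5,0,0],0],
])

```text
time: 25.65
tool_pos: [0.5903, -0.0807, 0.026]
ee_rot: [-3.141, 0.0, 1.66]
wrist_force: [0.2, -2.3, -1.6]
width: 0.0354
finger_force: 1.0
```

```bash
cat > m4.py <<'E'
from h import *
c=robot.get_calibration('wrist');o,p=pose();a=robot.snapshot('wrist').mean(2)
def fr(v,u):
    o=c['T'][:3,3]; q=px2w(c,u,v,0.); A=np.array([(o-L)@yd,o[2]]); B=np.array([(q-L)@yd,q[2]]); d=(B-A)/np.linalg.norm(B-A)
    n=np.array([d[1],-d[0]]); n*=np.sign(n[0]); return 1e3*(A[0]+(.032-n[1]*(.044-A[1]))/n[0])
R=[];P=[]
def sub(s,v0,sg):
    d=sg*(s[2:]-s[:-2]); i=int(np.argmax(d)); w=np.clip(d[max(i-2,0):i+3],0,None); return v0+1+w@np.arange(max(i-2,0),max(i-2,0)+len(w))/w.sum()
for u in(235,250,265):
    R.append(fr(sub(a[165:190,u-4:u+5].mean(1),165,-1),u)); P.append(ba(c,u,sub(a[232:255,u-4:u+5].mean(1),232,1),.058)[1])
R=np.mean(R);P=np.mean(P);print(o['time'],p.round(2),o['wrist_force'].round(1),'axis',R.round(2),'plate',P.round(2),'gap',(R-62-P).round(2))
E
python3 m4.py
```

```text
25.65 [  2.78 -71.12  25.98] [ 0.2 -2.3 -1.6] axis 2.14 plate -60.58 gap 0.72
```

Emit:
carry_out([
  [160,[0.4,0,0],0],
  [160,[0,0,0],0],
])

```text
time: 25.9
tool_pos: [0.5903, -0.0801, 0.026]
ee_rot: [-3.141, 0.0, 1.66]
wrist_force: [-0.6, -1.2, -0.9]
width: 0.0352
finger_force: 1.0
```

```bash
python3 m4.py
```

```text
25.9 [  2.78 -70.55  25.97] [-0.6 -1.2 -0.9] axis 2.19 plate -60.03 gap 0.22
```

Emit:
carry_out([
  [160,[0.4,0,0],0],
  [160,[0,0,0],0],
])

```text
time: 26.15
tool_pos: [0.5902, -0.0798, 0.026]
ee_rot: [-3.141, 0.0, 1.66]
wrist_force: [0.5, -2.5, -1.0]
width: 0.035
finger_force: 0.9
```

```bash
python3 m4.py
```

```text
26.15 [  2.78 -70.18  25.96] [ 0.5 -2.5 -1. ] axis 2.14 plate -59.62 gap -0.24
```

Emit:
carry_out([
  [160,[0.4,0,0],0],
  [160,[0,0,0],0],
])

```text
time: 26.4
tool_pos: [0.5902, -0.0794, 0.026]
ee_rot: [-3.141, 0.0, 1.66]
wrist_force: [-1.0, -2.9, -0.1]
width: 0.0351
finger_force: 1.0
```

```bash
python3 m4.py
```

```text
26.4 [  2.8  -69.8   25.98] [-1.  -2.9 -0.1] axis 2.55 plate -59.25 gap -0.21
```

Emit:
carry_out([
  [160,[0.3,0,0],0],
  [160,[0,0,0],0],
])

```text
time: 26.65
tool_pos: [0.5902, -0.0791, 0.026]
ee_rot: [-3.141, 0.0, 1.66]
wrist_force: [-0.6, -2.6, 0.4]
width: 0.0352
finger_force: 1.0
```

```bash
python3 m4.py; python3 -c "
from h import *
o=robot.get_obs();print(o['finger_force'],o['wrist_force'])"
```

```text
26.65 [  2.79 -69.49  25.96] [-0.6 -2.6  0.4] axis 2.79 plate -58.95 gap -0.26
1.0036134347319603 [-1.10345117 -2.36558256 -0.7124387 ]
```

The right chock now touches the roller and nudged it about 0.6 mm towards the left. I'll go back to the left chock to close whatever gap remains there and bring the roller back.

Emit:
carry_out([
  [160,[-3,0,0],0],
  [160,[-8,0,0],0],
  [160,[-3,0,-15],0],
  [160,[0,0,-30],0],
  [160,[0,0,-30],0],
  [160,[10,-1,-20],0],
  [160,[30,0,0],0],
  [160,[40,0,0],0],
])

```text
time: 27.5
tool_pos: [0.5848, -0.0142, 0.1241]
ee_rot: [3.137, 0.001, 1.657]
wrist_force: [1.2, 0.8, -0.0]
width: 0.0349
finger_force: 0.0
```

Emit:
carry_out([
  [160,[40,0,0],0],
  [160,[30,0,0],0],
  [160,[17,0,0],0],
  [160,[5,0,0],0],
  [160,[0,0,15],0],
  [160,[0,0,25],0],
  [160,[0,0,20],0],
  [160,[0,0,0],0],
])

```text
time: 28.3
tool_pos: [0.5722, 0.0763, 0.0561]
ee_rot: [-3.133, 0.0, 1.658]
wrist_force: [-0.2, 0.3, -0.7]
width: 0.035
finger_force: 0.0
```

```bash
python3 -c "
from h import *
o,p=pose();print(o['time'],p,o['ee_rot'],o['wrist_force'],o['width'])"
```

```text
28.3 [ 0.30638691 86.93111367 56.07885058] [-3.13273601e+00  2.85722577e-04  1.65836813e+00] [-0.22011763  0.29090002 -0.65186062] 0.03499314854749443
```

Emit:
carry_out([
  [160,[0,1,15],0],
  [160,[0,1,12],0],
  [160,[0,0,3],0],
  [160,[-5,0,0],0],
  [160,[-4,0,0],0],
  [160,[-2,0,0],0],
  [160,[-1,0,0],0],
  [160,[0,0,0],0],
])

```text
time: 29.1
tool_pos: [0.5785, 0.0663, 0.0315]
ee_rot: [3.141, 0.0, 1.66]
wrist_force: [-0.0, -0.5, -0.1]
width: 0.0351
finger_force: 0.0
```

Emit:
carry_out([
  [160,[-0.5,0,0],0],
  [160,[-0.4,0,0],0],
  [160,[0,0,0],0],
])

```text
time: 29.4
tool_pos: [0.5783, 0.0656, 0.031]
ee_rot: [3.142, 0.0, 1.661]
wrist_force: [1.3, 1.3, -0.1]
width: 0.0348
finger_force: 0.0
```

```bash
cat > m5.py <<'E'
from h import *
o,p=pose();a=robot.snapshot('wrist').mean(2)
print(o['time'],p.round(2),o['wrist_force'].round(1),round(o['finger_force'],2))
for u in(230,250,270): print(a[301:314,u-3:u+4].mean(1).astype(int).tolist())
E
python3 m5.py
```

```text
29.4 [ 5.32 75.64 30.99] [ 1.3  1.3 -0.1] 0.0
[22, 13, 19, 35, 35, 37, 38, 40, 42, 42, 41, 44, 46]
[21, 6, 24, 34, 35, 36, 40, 38, 42, 41, 41, 43, 44]
[20, 9, 33, 35, 36, 36, 39, 41, 41, 40, 43, 43, 44]
```

Emit:
carry_out([
  [160,[0,-3,5],0],
  [160,[-0.5,0,0],0],
  [160,[-0.5,0,0],0],
  [160,[0,0,0],0],
])

```text
time: 29.85
tool_pos: [0.5754, 0.0642, 0.0259]
ee_rot: [-3.142, 0.0, 1.66]
wrist_force: [0.6, -0.6, 1.2]
width: 0.0352
finger_force: 0.0
```

```bash
python3 m5.py
```

```text
29.85 [ 2.29 74.54 25.9 ] [ 0.6 -0.6  1.2] 0.0
[18, 22, 21, 16, 17, 18, 35, 37, 37, 38, 40, 41, 42]
[19, 17, 20, 19, 13, 20, 34, 35, 38, 38, 39, 40, 42]
[18, 20, 22, 18, 11, 28, 35, 37, 38, 40, 39, 41, 41]
```

Emit:
carry_out([
  [160,[-0.4,0,0],0],
  [160,[0,0,0],0],
])

```text
time: 30.1
tool_pos: [0.5756, 0.064, 0.0261]
ee_rot: [3.141, -0.0, 1.66]
wrist_force: [0.2, 0.9, 0.6]
width: 0.0351
finger_force: 0.3
```

```bash
python3 m5.py
```

```text
30.1 [ 2.46 74.33 26.1 ] [0.2 0.9 0.6] 0.28
[21, 20, 18, 20, 10, 27, 35, 37, 37, 39, 40, 39, 42]
[22, 20, 21, 19, 4, 35, 36, 36, 38, 41, 40, 41, 41]
[19, 18, 22, 17, 11, 34, 37, 36, 39, 39, 39, 38, 41]
```

Emit:
carry_out([
  [160,[-0.4,0,0],0],
  [160,[0,0,0],0],
])

```text
time: 30.35
tool_pos: [0.5756, 0.064, 0.0261]
ee_rot: [3.141, -0.001, 1.661]
wrist_force: [-0.2, 1.6, 0.8]
width: 0.0352
finger_force: 1.0
```

```bash
python3 m5.py
```

```text
30.35 [ 2.45 74.28 26.1 ] [-0.2  1.6  0.8] 1.01
[19, 20, 18, 18, 5, 28, 34, 38, 37, 38, 39, 42, 43]
[17, 18, 19, 19, 2, 35, 35, 35, 37, 38, 40, 42, 41]
[17, 19, 21, 17, 13, 34, 36, 35, 38, 39, 41, 41, 42]
```

Emit:
carry_out([
  [160,[-0.4,0,0],0],
  [160,[0,0,0],0],
])

```text
time: 30.6
tool_pos: [0.5756, 0.0639, 0.0261]
ee_rot: [3.141, -0.001, 1.661]
wrist_force: [-0.4, 4.1, 0.6]
width: 0.0349
finger_force: 2.0
```

```bash
python3 m5.py
```

```text
30.6 [ 2.44 74.21 26.1 ] [-0.4  4.1  0.6] 2.04
[17, 21, 19, 19, 7, 32, 34, 38, 37, 40, 39, 41, 42]
[19, 19, 19, 17, 9, 33, 35, 36, 38, 41, 42, 41, 43]
[18, 19, 19, 17, 10, 34, 36, 36, 38, 38, 39, 41, 41]
```

Emit:
carry_out([
  [160,[-0.4,0,0],0],
  [160,[0,0,0],0],
])

```text
time: 30.85
tool_pos: [0.5756, 0.0637, 0.0261]
ee_rot: [3.141, -0.002, 1.661]
wrist_force: [-0.2, 5.1, 0.5]
width: 0.0352
finger_force: 2.7
```

```bash
python3 m5.py
```

```text
30.85 [ 2.42 73.99 26.09] [-0.2  5.1  0.5] 2.66
[18, 20, 20, 20, 7, 33, 34, 36, 37, 39, 39, 42, 41]
[18, 21, 22, 19, 7, 34, 38, 38, 38, 40, 40, 40, 42]
[18, 20, 16, 13, 18, 35, 35, 37, 36, 39, 41, 40, 41]
```

Pushing force rose to about 5 N with both chocks and the roller moving together, so both chocks are touching it. I'll retreat and check the axle against the clip marks.

Emit:
carry_out([
  [160,[3,0,0],0],
  [160,[8,0,0],0],
  [160,[3,0,-15],0],
  [160,[0,0,-30],0],
  [160,[0,0,-35],0],
  [160,[-20,0,0],0],
  [160,[-30,0,0],0],
  [160,[-30,0,0],0],
])

```text
time: 31.7
tool_pos: [0.582, -0.0038, 0.108]
ee_rot: [3.139, 0.002, 1.662]
wrist_force: [0.3, -0.3, -0.6]
width: 0.0349
finger_force: 0.0
```

Emit:
carry_out([
  [160,[-18,0,0],0],
  [160,[0,0,0],0],
  [160,[0,0,0],0],
  [160,[0,0,0],0],
])

```text
time: 32.1
tool_pos: [0.5831, -0.02, 0.1064]
ee_rot: [3.141, -0.0, 1.661]
wrist_force: [0.2, -0.1, 0.3]
width: 0.0348
finger_force: 0.0
```

Run:
```python
from h import *
o,p=pose();print(o['time'],p.round(2),o['wrist_force'].round(1))
c=robot.get_calibration('wrist');a=robot.snapshot('wrist');cv2.imwrite('pics/w12.png',a);a=a.mean(2)
print([(w2px(c,L+xd*x+yd*.0022+[0,0,z]).round(1)).tolist() for x,z in((-.079,.017),(.082,.017),(-.067,.044),(.070,.044))])
for u in (150,153,155,157,159,343,345,347,350,353): print(u,a[165:215,u].astype(int).tolist())
```

```text
32.1 [  1.58 -10.   106.39] [ 0.2 -0.1  0.3]
[[153.8, 183.2], [347.5, 181.5], [159.9, 191.4], [341.4, 189.8]]
150 [160, 161, 154, 148, 140, 99, 43, 35, 54, 56, 52, 56, 55, 58, 57, 59, 54, 75, 151, 169, 103, 55, 61, 51, 51, 48, 50, 50, 46, 61, 133, 144, 145, 145, 142, 142, 140, 142, 145, 143, 141, 142, 144, 143, 147, 145, 145, 143, 145, 159]
153 [169, 168, 169, 170, 171, 119, 52, 38, 56, 60, 61, 58, 58, 58, 60, 63, 61, 80, 154, 167, 102, 56, 53, 52, 52, 52, 52, 53, 52, 53, 114, 156, 165, 165, 160, 161, 160, 159, 154, 147, 153, 145, 151, 150, 152, 146, 147, 144, 139, 151]
155 [169, 166, 169, 168, 168, 118, 52, 38, 55, 60, 57, 56, 59, 58, 59, 56, 61, 81, 152, 114, 48, 34, 38, 38, 42, 47, 48, 53, 58, 54, 52, 46, 43, 61, 133, 162, 170, 170, 168, 169, 169, 169, 170, 170, 171, 168, 167, 169, 166, 168]
157 [168, 169, 168, 167, 167, 119, 54, 35, 55, 56, 58, 56, 58, 59, 57, 57, 59, 78, 150, 91, 24, 30, 37, 38, 42, 43, 51, 53, 56, 56, 52, 50, 48, 42, 90, 157, 171, 168, 169, 168, 168, 167, 167, 166, 170, 168, 168, 169, 169, 170]
159 [168, 170, 170, 140, 122, 100, 47, 41, 56, 58, 57, 59, 59, 59, 
[... 605 characters left out ...]
, 168]
347 [115, 153, 167, 112, 41, 40, 59, 61, 62, 60, 65, 60, 58, 56, 64, 104, 157, 149, 83, 32, 23, 30, 37, 35, 49, 52, 60, 56, 56, 55, 78, 128, 160, 169, 171, 168, 170, 169, 166, 170, 170, 172, 169, 167, 166, 168, 169, 167, 170, 171]
350 [166, 168, 169, 123, 53, 46, 58, 62, 62, 57, 58, 60, 62, 62, 63, 105, 157, 150, 90, 60, 60, 58, 59, 56, 58, 59, 61, 62, 140, 157, 154, 132, 156, 166, 163, 165, 161, 162, 163, 165, 162, 164, 163, 163, 165, 166, 163, 162, 166, 165]
353 [101, 88, 47, 16, 16, 49, 45, 40, 46, 48, 37, 37, 31, 36, 41, 70, 119, 88, 57, 58, 52, 57, 63, 61, 64, 65, 65, 79, 149, 165, 165, 164, 163, 166, 164, 164, 164, 165, 163, 164, 164, 163, 162, 161, 166, 163, 162, 165, 161, 161]
```

```bash
python3 -c "
from bench import robot
print(robot.close_job())"
```

```text
the job is handed in; nothing more can be done
None
```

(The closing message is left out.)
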